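# Index the probe positioner and fit the keyed probe-holder spindle

## Robot

A 7-joint arm with a two-finger parallel gripper is mounted at the origin on a cart in front of the work surface, level with it; the furniture and walls round the work are solid. World frame = base frame: x ahead of the robot, y to its left, z up, the work surface at z = 0. Lengths are in mm, angles in rad, forces in N, time in s.
With the tool pointing down it reaches from about 400 to 925 mm from the base axis. Payload 5.6 kg.
Tool frame: the origin (TCP) lies midway between the tips of the shut fingers; the grasp point (between the pads) lies 19 mm behind it; z points along the fingers, y is the line along which they close (so a half turn about z gives the same grasp; the last joint's range is limited). The gripper opens to 85 mm and grips with 20 to 120 N. Pads are 22 mm wide; open, the fingers measure 114 mm over their backs; the gripper's body (76 mm by 85 mm) begins 54 mm behind the grasp point. The pads swing forward as they close: fully open they stand 13 mm farther back than shut.
Start: joints at [1.072, 0.468, -0.012, 1.603, 0.006, 1.071, -0.056], TCP at [286.08, -583.667, 231.29] pointing down, gripper open.
Joint ranges: [-2.53, 2.53], [-0.31, 2.02], [-1.57, 1.55], [0.28, 2.44], [-1.29, 4.43], [0.15, 1.84], [-2.92, 2.92]. Speed limits (rad/s): [2.57, 2.57, 3.14, 3.14, 3.14, 3.14, 3.14].

## Interface

Orientations are given as a rotation vector (axis times angle).
In Python, from cell import * gives the robot as it stands. The module is installed in compiled form; this text tells all that it offers.
- The arm moves only by the tool move_arm, never from a script. Its argument "deltas" is a list that holds one entry, the list of rows, each a list of 4 numbers: the shift along the tool's x, y, z in mm, then the turn about the tool's z in degrees. A call has 1 to 12 rows; each row shifts and turns the commanded pose from where the row before left it, along the tool's axes as they then stand; what a row does not reach is not made up. A row lasts 1/10 s, in which the tool goes at most 50 mm and 8.59 degrees, less where a joint would pass 70% of its speed; a pose out of reach is approached as far as the arm can. A call is refused whole if a number of a shift passes 50 or a number of a turn 8.59, either way. A call with a gripper value outside its range is refused whole. "hand" is the finger opening in mm, from 0 to 85.4, set as the call begins (left out, the last holds). The fingers move at their own pace and stop on an object; "force" is the grip in N (left out, the last holds). Time passes only in rows, so rows that do not move let the fingers close. It gives the time, the measured TCP pose, the force, the opening and the grip force at its end, in the units of the state.
- observe(): the state, without advancing time (a new reading comes with each control period).
- grab_frame(name): name is "scene" or "side" or "wrist"; returns the picture (480x640x3 uint8, blue, green, red); there is no depth.
- camera_info(name): a dict with "vertical_fov" (degrees; the focal length in pixels is half the picture's height over the tangent of half this angle, whatever the lens; pixels are square), "cx", "cy" (the principal point, pixels), "dist_coeffs" ([k1, k2, p1, p2, k3] as OpenCV has them; the pictures are not rectified), "view" (4x4, takes a point from world to camera coordinates). Camera axes: x right, y up, looking along -z (the intrinsics and any distortion apply to the point x, -y, -z); pixel columns grow to the right and rows downward; lengths in mm; the calibration is good to about 2 mm. A picture is of the moment at which its call begins: read the wrist's pose just before it. camera_info takes no time and is no camera call; for the wrist camera it gives the pose at the moment of the call.
- job_done(): hands the job in; it is judged then, once.
The state is a dict: "t": time; "joint_positions": joint angles; "joint_vel": joint speeds; "effort": joint torques, N m; "position": TCP position; "tcp_rot": TCP orientation; "force": force on the tool from outside, world axes, zero at the start; "moment": the same for the moment, N m; "width": finger opening in mm; "finger_force": force on a finger pad.
Only numpy, scipy, OpenCV 4.12 (cv2) and the standard library are available. Lean on these libraries where they do the work, as an engineer would, in place of code of your own. Each camera call takes 0.05 s, during which the arm holds its last target. There are 200 camera calls.

## Task

First slide the positioner's carriage by its black handle until the red spot is under the tip of the fixed needle. Then take the grey probe-holder spindle out of its blue stand and push its shaft down into the steel hub on the carriage, turning it until the brass key slips into the keyway, and keep pushing against the ejector spring until the flange sits flush on the hub. Finish still gripping the spindle and pressing it fully home (a spring lifts it if you let go), with the red spot still under the needle; leave everything else on the desk where it lies.

Things in the scene. Friction and masses are not known exactly. Their poses are not given: they have to be found in the camera images.
- spindle: Probe-holder spindle, 100 mm tall, 0.2 kg, upright. Origin: centre of the shaft's lower end, z up. z 0-36 mm steel shaft, diameter 16 (lowest 4 mm tapers to 10). Brass key on the +x side, 5 wide, reaching 12 from the axis, z 14-32. z 36-42 flange, diameter 38, red mark over the key. z 42-90 grey grip block, 34 along x, 24 along y: grasp across y from above. z 90-100 two black clip lips.
- flange_under (a point): Point on the spindle's axis in the underside of the flange, 36 mm above the shaft's lower end; axes as the spindle's. Meets hub_mouth when fully home.
- hub_mouth (a point): Centre of the hub's upper face, about 72 mm above the desk; z up along the bore, x towards the keyway (red line on the hub's top and side). Bore 18 mm diameter, no chamfer; keyway 7 mm wide, reaching 13.5 mm from the axis, open at the top, over the full depth.
- hub: Steel hub on the carriage, diameter 53 mm, 42 mm tall (collar of diameter 68 mm round its lowest 8 mm), origin at the centre of its foot, x towards the keyway. Its brake is on: it keeps its angle on the carriage (different each time, up to 0.5 rad either way) and does not turn with the spindle.
- ejector (a joint): Spring-loaded brass ejector disc in the hub's bore: 0 up (28 mm below the hub's face), grows in metres as it is pressed down, 0.008 when the spindle's flange sits on the hub. Pushes up with about 5 N at 0 and 6.5 N at 0.008, more than the spindle's weight.
- carriage: Aluminium plate, 94 mm along x, 215 mm along y, 14 mm thick, sliding along its own y on two rails of the grey base. About 5 N of friction: it stays where it is left; travel 90 mm. In its frame: hub axis at y 0, red spot at y +60 mm, handle at y -105 mm, all at x 0.
- red_spot (a point): Centre of the red spot (8 mm diameter, on a white disc with black cross lines) on the carriage's upper face, about 30 mm above the desk. Axes as the carriage's.
- needle_tip (a point): Tip of the fixed vertical needle, 7 mm above the carriage's face, on the line along which the red spot travels; the spot starts 20 to 55 mm short of it, so the carriage goes along its +y. The needle's bracket stands on the base's far side, up to 69 mm above the desk.
- handle_top (a point): Centre of the top of the carriage's upright black handle, about 70 mm above the desk; handle 22 mm along carriage x, 14 mm along the slide direction (y), 40 mm tall. Axes as the carriage's.
- stand: Blue stand fixed to the desk, 74x74x44 mm, with one wide hole (28 mm) in which the spindle's shaft stands loosely, 8 mm clear of the desk. Origin at the centre of its underside.
- copper_tape: Bystander, leave alone: copper tape roll lying flat, 72x74x19 mm.
- hex_keys: Bystander, leave alone: red folding hex key set, 82x20x20 mm.
- usb_stick: Bystander, leave alone: dark red memory stick, 52x18x9 mm.
- pulse_limiter: Bystander, leave alone: green pulse limiter box with metal connectors, 96x25x26 mm.
- side_cutters: Bystander, leave alone: red-handled side cutters, 131x43x10 mm.
- screwdriver: Bystander, leave alone: red screwdriver, 175x23x22 mm.
- ferrite_b: Bystander, leave alone: white snap ferrite block, 36x34x31 mm.
Not all that is in view belongs to the job. Leave any purple look-alike of the spindle alone.

How it is judged:
By the outcome, as a careful person would: the job done as asked, in the order asked, and still so for the second after the job is handed in, while the arm keeps its last pose, push and grip.
It also fails if it takes over 72 s, if anything falls off the work surface, if the arm or the gripper's body presses on something with over 40 N, if the wrist force passes 120 N, or if a joint passes its speed limit or range.

## Working session

There is one attempt and no reset: what is moved stays moved. The work goes in short steps, Python scripts to look and compute and a tool call to move; the robot and the scene stay as the last step left them, time stands still between calls to the robot, and variables do not carry over. Pictures are saved under pics/ and viewed, at most 10 in all, crops included, and the job is handed in when it is done.

Besides the shell and the picture viewer there is one more tool, called after "Emit:" as name([rows], argument=value, ...), one row to a line, values as JSON. move_arm: Moves the arm, as the interface text tells. Its arguments: {"type":"object","properties":{"deltas":{"type":"array","items":{"type":"array","items":{"type":"array","items":{"type":"number"}}}},"hand":{"type":"number"},"force":{"type":"number"}},"required":["deltas"]}

```bash
mkdir -p pics; cat > h.py <<'E'
from cell import *
import numpy as np, cv2
from scipy.spatial.transform import Rotation as R
def cam(name):
    i=camera_info(name); f=240/np.tan(np.radians(i["vertical_fov"])/2)
    K=np.array([[f,0,i["cx"]],[0,f,i["cy"]],[0,0,1]]); return K,np.array(i["dist_coeffs"],float),np.array(i["view"])
def ray(c,u,v):
    K,d,V=c; p=cv2.undistortPoints(np.array([[[u,v]]],float),K,d)[0,0]
    r=V[:3,:3].T@np.array([p[0],-p[1],-1]); o=-V[:3,:3].T@V[:3,3]; return o,r
def onz(c,u,v,z):
    o,r=ray(c,u,v); return o+r*(z-o[2])/r[2]
def proj(c,P):
    K,d,V=c; q=V[:3,:3]@np.array(P,float)+V[:3,3]; q=q*[1,-1,-1]
    return cv2.projectPoints(q.reshape(1,3),np.zeros(3),np.zeros(3),K,d)[0][0,0]
E
python3 - <<'E'
from h import *
for n in ["scene","side","wrist"]:
    c=cam(n); im=grab_frame(n); cv2.imwrite(f"pics/{n}0.png",im); np.save(f"pics/{n}0c.npy",c[2]); print(n,c[0][0,0],c[0][:2,2],c[1],np.round(-c[2][:3,:3].T@c[2][:3,3]))
s=observe();print(s)
E
```

```text
scene 525.4468429098849 [323.59952136 239.66835505] [-0.15101567  0.          0.          0.          0.        ] [-218.  560. 1000.]
side 451.73024197773765 [324.19525412 240.77875584] [0.00316558 0.         0.         0.         0.        ] [  17. -853.  512.]
wrist 431.4951475731671 [334.06907037 237.08798738] [-0.05624146  0.          0.          0.          0.        ] [ 361. -546.  372.]
{'t': 0.15, 'joint_positions': array([ 1.07200629,  0.46820041, -0.01161296,  1.60341236,  0.00598043,
        1.07143403, -0.05630611]), 'joint_vel': array([ 0.00078786, -0.00407627,  0.00042211, -0.00327847,  0.00178661,
       -0.00119899,  0.00070184]), 'effort': array([ 8.43462686e-06, -5.32793319e+01,  2.09086610e-02, -2.51554120e+01,
        1.14287328e-02,  5.65682247e-03,  1.75646642e-05]), 'position': array([ 285.871239  , -583.27007094,  230.54048389]), 'tcp_rot': array([-3.05906351e+00, -7.09355171e-01,  6.33068818e-04]), 'force': array([ 1.04085843, -0.18205331,  0.18518692]), 'moment': array([ 0.01979231,  0.00673526, -0.06416788]), 'finger_force': 0.0, 'width': 85.47932434543159}
```

View pics/scene0.png

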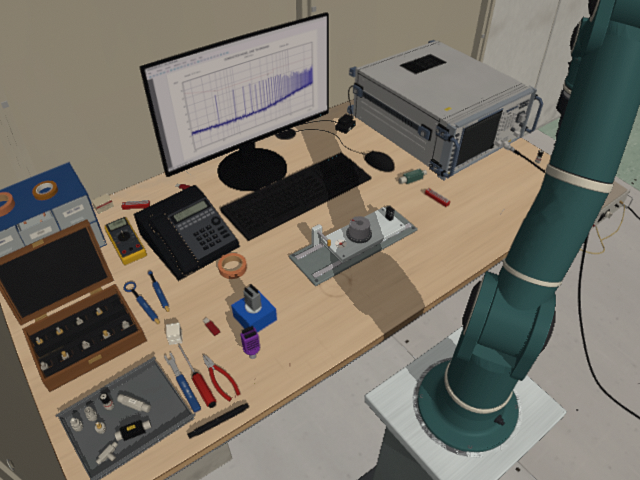

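View pics/side0.png

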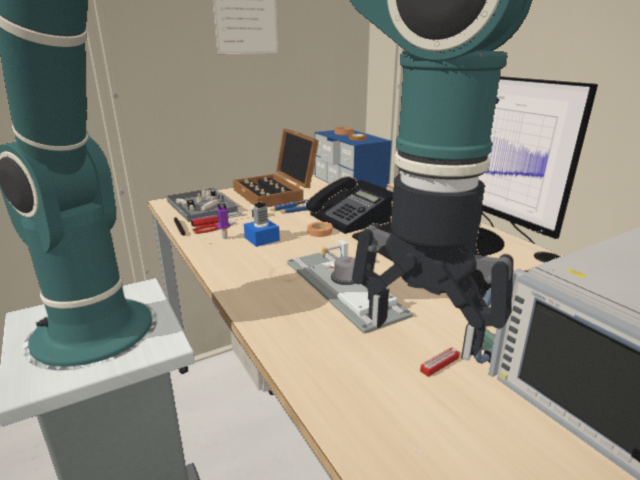

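The scene view shows the grey spindle in the blue stand at (253,298). The purple look-alike is at (250,343). The hub is at (358,229), the handle at (390,212) and the needle bracket at about (318,240). What could be taken for the spindle: grey at (253,298), purple at (250,343), hub at (358,229). I choose the grey one in the blue stand and check it in a close crop.

```bash
python3 - <<'E'
from h import *
im=cv2.imread("pics/scene0.png")
cv2.imwrite("pics/crop1.png",cv2.resize(im[190:370,210:430],(733,600),interpolation=cv2.INTER_CUBIC))
c=cam("scene")
for n,u,v,z in [("hub",357,223,72),("handle",389,207,70),("spindle grip top",252,289,98),("stand",254,312,44)]:
    print(n,onz(c,u,v,z).round(0))
E
```

```text
hub [ 506. -106.   72.]
handle [ 506. -217.   70.]
spindle grip top [457. 235.  98.]
stand [438. 247.  44.]
```

View pics/crop1.png

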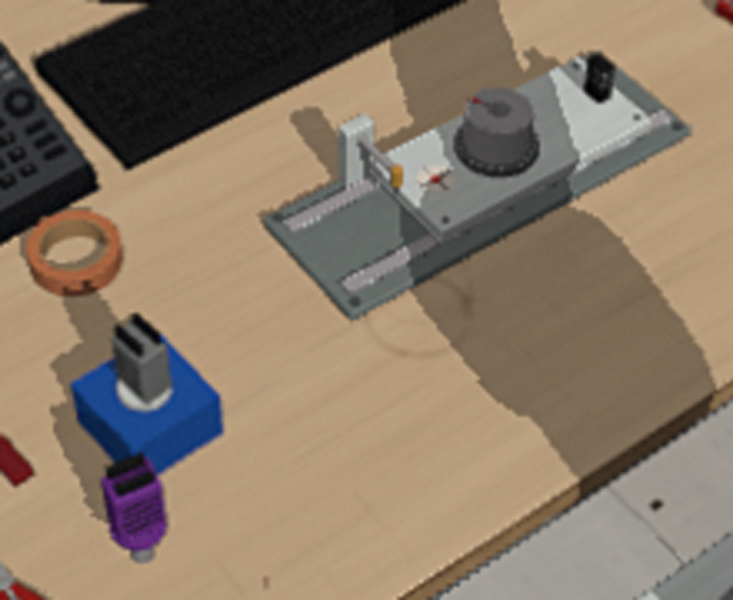

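The crop confirms the grey spindle, with black lips, in the blue stand at crop (140,360). The purple one lies next to it. The hub's red line points to the far side (crop 478,100). The red spot is at crop (435,180) and the orange needle at (397,177). Next I go above the handle.

```bash
cat >> h.py <<'E'
def plan(P,yaw=None):
    "shift in present tool axes, turn deg about tool z to put tool x at world yaw (deg)"
    s=observe(); M=R.from_rotvec(s["tcp_rot"]).as_matrix()
    y0=np.degrees(np.arctan2(M[1,0],M[0,0]))
    print("pos",s["position"].round(1),"yaw",y0.round(2),"tilt",M[:,2].round(4),"t",s["t"],"w",round(s["width"],1))
    print("shift",(M.T@(np.array(P)-s["position"])).round(1), "turn", None if yaw is None else [round((y0-yaw+180)%360-180,1)], "j7",s["joint_positions"][6].round(2))
E
python3 - <<'E'
from h import *
plan([500,-150,250],0)
c=cam("wrist"); print("cam z axis",(-c[2][2,:3]).round(2),"cam x",c[2][0,:3].round(2))
c=cam("scene")
for n,u,v in [("spot",(436)/3.33+210,180/3.33+190)]: print(onz(c,u,v,30))
E
```

```text
pos [ 285.9 -583.3  230.5] yaw 26.11 tilt [-7.0e-04  1.2e-03 -1.0e+00] t 0.15 w 85.5
shift [ 383.  -294.8  -19.1] turn [np.float64(26.1)] j7 -0.06
cam z axis [-0.29 -0.14 -0.95] cam x [ 0.44 -0.9  -0.  ]
[501.93128284 -52.73060606  30.        ]
```

Emit:
move_arm([
  [[19.5,-39.8,-5,0],[19.5,-39.8,-5,0],[19.5,-39.8,-5,0],[19.5,-39.8,-5,0],[19.5,-39.8,-5,0],[19.5,-39.8,-5,0],[19.5,-39.8,-5,0],[19.5,-39.8,-5,0],[19.5,-39.8,-5,0],[19.5,-39.8,-5,0]],
])

```text
t: 1.15
position: [285.6, -138.7, 281.4]
tcp_rot: [3.06, 0.709, 0.0]
force: [1.3, -0.1, 0.4]
width: 85.1
finger_force: 0.0
```

Emit:
move_arm([
  [[38,18.7,0,0],[38,18.7,0,0],[38,18.7,0,0],[38,18.7,0,0],[38,18.7,0,0],[38,18.7,0,0],[0,0,0,6.5],[0,0,0,6.5],[0,0,0,6.5],[0,0,0,6.6],[0,0,0,0],[0,0,0,0]],
])

```text
t: 2.35
position: [540.0, -140.8, 281.1]
tcp_rot: [3.142, 0.005, -0.001]
force: [-0.1, 0.0, 0.6]
width: 85.6
finger_force: 0.0
```

```bash
python3 - <<'E'
from h import *
plan([540,-140,280],0)
c=cam("wrist"); im=grab_frame("wrist"); cv2.imwrite("pics/w1.png",im); np.save("pics/w1.npy",np.array(c[2]))
E
```

```text
pos [ 540.  -140.8  281.1] yaw 0.17 tilt [-3.e-04 -1.e-04 -1.e+00] t 2.35 w 85.6
shift [ 0.  -0.8  1.1] turn [np.float64(0.2)] j7 -1.47
```

View pics/w1.png

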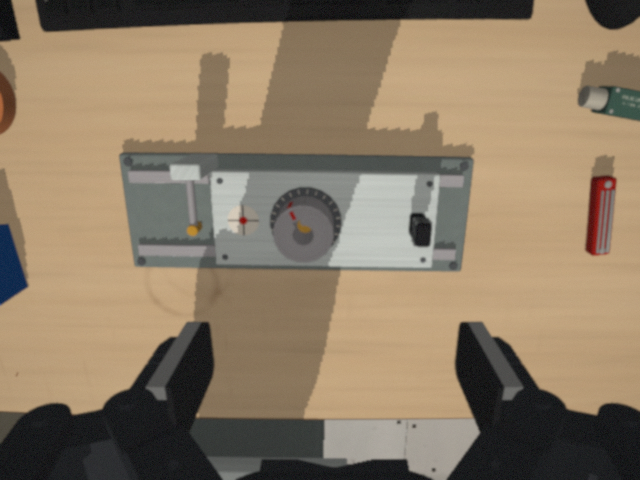

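The wrist view shows the red spot at (243,220) and the orange needle at (193,231). The hub top is at (303,235) with its red line running from (289,205) to (297,226). The handle top is at about (422,237).

```bash
python3 - <<'E'
from h import *
im=cv2.imread("pics/w1.png"); c=cam("wrist"); h=cv2.cvtColor(im,cv2.COLOR_BGR2HSV)
def blob(m,box):
    x0,y0,x1,y1=box; s=np.zeros_like(m); s[y0:y1,x0:x1]=m[y0:y1,x0:x1]; p=np.argwhere(s>0)[:,::-1]; return p
red=cv2.inRange(h,(0,140,90),(6,255,255))|cv2.inRange(h,(172,140,90),(180,255,255))
p=blob(red,(230,205,258,235)); print("spot",p.mean(0),len(p),onz(c,*p.mean(0),30))
p=blob(red,(283,195,303,232)); print("line",len(p),[ (q,onz(c,*q,72).round(1)) for q in (p[p[:,1].argmin()],p[p[:,1].argmax()])])
org=cv2.inRange(h,(10,120,100),(30,255,255)); p=blob(org,(180,215,212,245)); print("needle px",p.min(0),p.max(0),p.mean(0))
blk=cv2.inRange(h,(0,0,0),(180,255,50)); p=blob(blk,(400,200,440,260)); print("handle",p.min(0),p.max(0))
print("handle top",onz(c,421.5,236,70).round(1))
for q in [(128,159),(466,163),(142,261),(454,266)]: print("base screw",onz(c,*q,12).round(1))
for q in [(220,181),(430,184),(225,257),(423,260)]: print("plate screw",onz(c,*q,30).round(1))
print("needle", onz(c,191,231,37).round(1))
cv2.imwrite("pics/c2.png",np.hstack([cv2.resize(im[190:265,170:260],(400,333),interpolation=2),cv2.resize(im[190:265,270:360],(400,333),interpolation=2)]))
# hub top face circle via grey level
print(onz(c,304,237,72).round(1))
E
```

```text
spot [242.6875 220.0625] 32 [505.32334086 -53.25821064  30.        ]
line 22 [(array([289, 205]), array([ 531.3, -102.4,   72. ])), (array([293, 218]), array([ 520. , -105.5,   72. ]))]
needle px [187 225] [198 235] [192.32258065 230.02150538]
handle [410 214] [429 244]
handle top [ 503.5 -216.2   70. ]
base screw [561.   58.2  12. ]
base screw [ 557.8 -266.6   12. ]
base screw [455.2  59.2  12. ]
base screw [ 451.  -264.9   12. ]
plate screw [543.1 -34.5  30. ]
plate screw [ 540.9 -229.3   30. ]
plate screw [467.4 -33.3  30. ]
plate screw [ 464.9 -228.1   30. ]
needle [496.5  -4.8  37. ]
[ 502.9 -114.5   72. ]
```

View pics/c2.png

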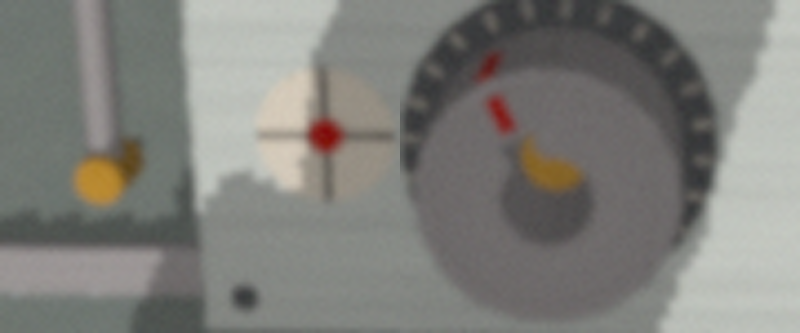

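```bash
python3 - <<'E'
from h import *
c=cam("wrist")
print("tip",onz(c,200.5,223,37).round(1),"hub",onz(c,303.3,233.7,72).round(1),"line",onz(c,292.5,215.4,72).round(1))
plan([503.6,-217.5,120],-0.65)
E
```

```text
tip [504.5 -14.7  37. ] hub [ 505.9 -113.9   72. ] line [ 522.3 -105.1   72. ]
pos [ 540.  -140.8  281.2] yaw 0.15 tilt [-2.e-04 -1.e-04 -1.e+00] t 2.4 w 85.4
shift [-36.6  76.6 161.2] turn [np.float64(0.8)] j7 -1.47
```

Emit:
move_arm([
  [[-12,25.5,20,0.8],[-12,25.5,20,0],[-12.6,25.6,20,0],[0,0,40,0],[0,0,40,0],[0,0,40,0],[0,0,25,0],[0,0,20,0],[0,0,14,0],[0,0,0,0],[0,0,0,0]],
], hand=50)

```text
t: 3.5
position: [503.3, -217.2, 42.8]
tcp_rot: [3.141, -0.021, 0.001]
force: [0.6, 0.4, 0.7]
width: 50.1
finger_force: 0.0
```

Emit:
move_arm([
  [[0,0,0,0],[0,0,0,0],[0,0,0,0],[0,0,0,0],[0,0,0,0],[0,0,0,0],[0,0,0,0],[0,0,0,0]],
], hand=5, force=30)

```text
t: 4.3
position: [503.5, -217.9, 43.5]
tcp_rot: [3.14, -0.022, 0.003]
force: [-0.9, -0.6, 6.0]
width: 13.8
finger_force: 32.2
```

```bash
python3 - <<'E'
from h import *
plan([503.6,-180,42],-0.65); print(observe()["force"])
E
```

```text
pos [ 503.5 -217.9   43.5] yaw -0.79 tilt [ 0.0017 -0.0014 -1.    ] t 4.3 w 13.8
shift [ -0.5 -37.9   1.4] turn [np.float64(-0.1)] j7 -1.44
[-0.93621627 -0.61850735  6.01326237]
```

Emit:
move_arm([
  [[0,-5,0,0],[0,-6,0,0],[0,-6,0,0],[0,-6,0,0],[0,-6,0,0],[0,-5,0,0],[0,0,0,0],[0,0,0,0],[0,0,0,0]],
])

```text
t: 5.2
position: [504.0, -184.3, 43.5]
tcp_rot: [3.14, -0.022, 0.003]
force: [-2.1, -2.0, 6.8]
width: 13.4
finger_force: 32.3
```

```bash
python3 - <<'E'
from h import *
plan([503.6,-180,42],-0.65); print(observe()["force"])
c=cam("wrist"); im=grab_frame("wrist"); cv2.imwrite("pics/w2.png",im); print(proj(c,[504.5,-14.7,37]),proj(c,[505.5,-19.3,30]))
cs=cam("scene"); ims=grab_frame("scene"); cv2.imwrite("pics/s2.png",ims); print(proj(cs,[504.5,-14.7,37]))
cd=cam("side"); imd=grab_frame("side"); cv2.imwrite("pics/d2.png",imd);q=proj(cd,[504.5,-14.7,37]); print(q)
def cr(im,q,r=25): 
    u,v=np.round(q).astype(int); a=im[max(v-r,0):v+r,max(u-r,0):u+r]; print(max(u-r,0),max(v-r,0),a.shape); return cv2.resize(a,(266,266),interpolation=2)
cv2.imwrite("pics/c3.png",np.hstack([cr(im,proj(c,[504.5,-14.7,37]),40),cr(ims,proj(cs,[504.5,-14.7,37])),cr(imd,q)]))
E
```

```text
pos [ 504.  -184.3   43.5] yaw -0.81 tilt [ 0.0016 -0.0018 -1.    ] t 5.2 w 13.4
shift [-0.4 -4.3  1.5] turn [np.float64(-0.2)] j7 -1.5
[-2.05490482 -1.97697941  6.75884015]
[-74.32391258 316.16709696] [-51.94684045 306.22351007]
[328.62348164 247.8287354 ]
[322.86625529 257.33603237]
0 276 (80, 606, 3)
304 223 (50, 50, 3)
298 232 (50, 50, 3)
```

View pics/c3.png

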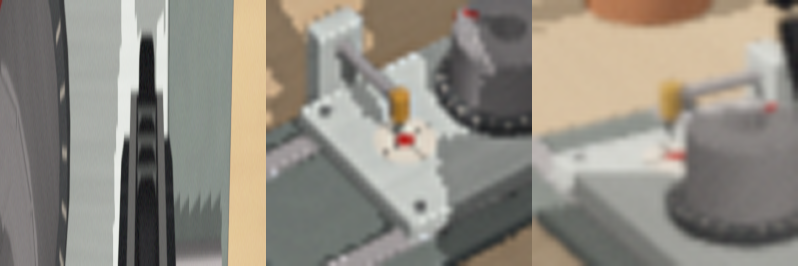

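The scene and side crops show the spot nearly under the needle, a few mm short. I release the handle, rise and look from close by at an angle.

Emit:
move_arm([
  [[0,0,0,0],[0,0,0,0],[0,0,0,0],[0,0,-20,0],[0,0,-40,0],[0,0,-40,0],[0,0,-40,0],[18,-37,-6,0],[18,-37,0,0],[0,0,0,0],[0,0,0,0],[0,0,0,0]],
], hand=50)

```text
t: 6.55
position: [539.6, -110.5, 187.8]
tcp_rot: [3.141, -0.023, -0.002]
force: [-0.5, -0.7, -0.2]
width: 50.3
finger_force: 0.0
```

```bash
python3 - <<'E'
from h import *
plan([540,-110,190],-0.65)
c=cam("wrist"); im=grab_frame("wrist"); cv2.imwrite("pics/w3.png",im)
h=cv2.cvtColor(im,cv2.COLOR_BGR2HSV)
q=proj(c,[505.7,-19.7,30]);k=proj(c,[505.2,-79.6,72]);print(q,k)
def cr(q,r): 
    u,v=np.round(q).astype(int); a=im[max(v-r,0):v+r,max(u-r,0):u+r]; print(max(u-r,0),max(v-r,0),a.shape); return cv2.resize(a,(400,400),interpolation=2)
cv2.imwrite("pics/c4.png",np.hstack([cr(q,40),cr(k,50)]))
red=cv2.inRange(h,(0,140,80),(6,255,255))|cv2.inRange(h,(172,140,80),(180,255,255))
n,l,st,ce=cv2.connectedComponentsWithStats(red)
for i in range(1,n):
    if st[i,4]>10: print(st[i],ce[i].round(1),onz(c,*ce[i],30).round(1),onz(c,*ce[i],72).round(1))
E
```

```text
pos [ 539.6 -110.5  187.8] yaw -0.84 tilt [-1.3e-03 -4.0e-04 -1.0e+00] t 6.55 w 50.3
shift [ 0.3 -0.5 -2.2] turn [np.float64(-0.2)] j7 -1.58
[214.29079366 256.8431061 ] [288.41842286 280.18553319]
174 217 (80, 80, 3)
238 230 (100, 100, 3)
[267 237   6   8  24] [269.5 240.5] [518.2 -62.1  30. ] [533. -69.  72.]
[269 251   8   9  38] [272.7 255.2] [506.5 -63.7  30. ] [522.9 -70.3  72. ]
[209 253   9   9  60] [213.1 256.9] [505.7 -18.8  30. ] [522.2 -31.7  72. ]
```

View pics/c4.png

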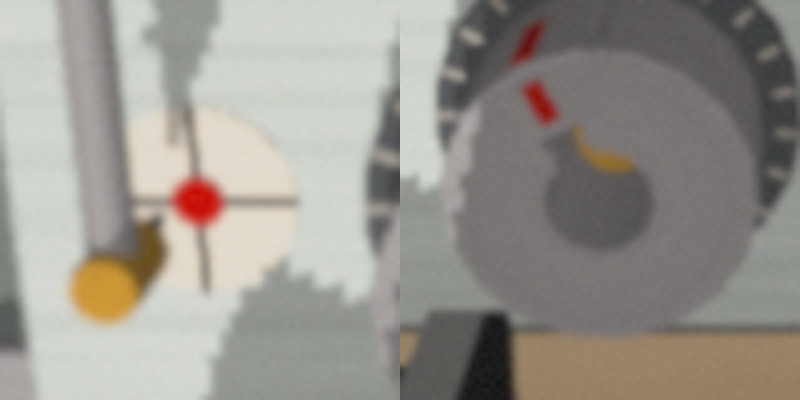

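The left crop shows the needle's dark tip at about (160,215) and the spot at (197,201), so it is still a few mm short. The right crop shows the hub centre at about (600,192). The red line and the keyway point to its upper left.

```bash
python3 - <<'E'
from h import *
c=cam("wrist")
for q in [(205.5,260.5),(206,259.8),(206.5,259)]: print("tip",onz(c,*q,37).round(1))
h=onz(c,288,278.4,72); l=onz(c,272.7,255.2,72); print("hub",h.round(1),l.round(1),np.degrees(np.arctan2(*(l-h)[1::-1])))
sp=np.array([505.7,-18.8]); a=np.array([.0115,1]); print("hub from spot",sp-60*a, "handle",sp-165*a)
E
```

```text
tip [505.7 -15.3  37. ]
tip [506.2 -15.7  37. ]
tip [506.9 -16.2  37. ]
hub [506.5 -79.7  72. ] [522.9 -70.7  72. ] 28.75685399811217
hub from spot [505.01 -78.8 ] handle [ 503.8025 -183.8   ]
```

Emit:
move_arm([
  [[-18,37,6,0],[-18,36.5,0,0],[0,0,40,0],[0,0,40,0],[0,0,35,0],[0,0,23,0],[0,0,0,0],[0,0,0,0]],
])

```text
t: 7.4
position: [503.1, -183.3, 44.4]
tcp_rot: [-3.141, 0.024, 0.001]
force: [-0.7, -0.4, 0.4]
width: 49.9
finger_force: 0.0
```

Emit:
move_arm([
  [[0,0,0,0],[0,0,0,0],[0,0,0,0],[0,0,0,0],[0,0,0,0],[0,0,0,0]],
], hand=5)

```text
t: 8.0
position: [504.2, -183.5, 45.9]
tcp_rot: [3.14, -0.022, 0.004]
force: [-2.2, -1.0, 7.4]
width: 13.9
finger_force: 32.3
```

Emit:
move_arm([
  [[0,-1.2,0,0],[0,-1.2,0,0],[0,-1.2,0,0],[0,0,0,0],[0,0,0,0],[0,0,0,0]],
])

```text
t: 8.6
position: [504.3, -181.2, 45.8]
tcp_rot: [3.139, -0.023, 0.004]
force: [-1.4, -4.8, 6.8]
width: 13.6
finger_force: 32.2
```

Emit:
move_arm([
  [[0,0,0,0],[0,0,0,0],[0,0,0,0],[0,0,-20,0],[0,0,-40,0],[0,0,-40,0],[0,0,-40,0],[18,-37,-2,0],[18,-37,0,0],[0,0,0,0],[0,0,0,0],[0,0,0,0]],
], hand=50)

```text
t: 9.8
position: [539.7, -106.3, 185.8]
tcp_rot: [3.141, -0.023, -0.002]
force: [-0.2, 0.1, -0.1]
width: 49.9
finger_force: 0.0
```

```bash
python3 - <<'E'
from h import *
plan([457,230,200],0)
c=cam("wrist"); im=grab_frame("wrist"); cv2.imwrite("pics/w4.png",im)
h=cv2.cvtColor(im,cv2.COLOR_BGR2HSV)
red=cv2.inRange(h,(0,140,80),(6,255,255))|cv2.inRange(h,(172,140,80),(180,255,255))
n,l,st,ce=cv2.connectedComponentsWithStats(red)
for i in range(1,n):
    if st[i,4]>10: print(st[i],ce[i].round(1),onz(c,*ce[i],30).round(1),onz(c,*ce[i],72).round(1))
q=proj(c,[505.7,-15.3,30]);k=proj(c,[505.2,-76,72]);print(q,k,proj(c,[505.7,-15.3,37]))
def cr(q,r): 
    u,v=np.round(q).astype(int); a=im[max(v-r,0):v+r,max(u-r,0):u+r]; print(max(u-r,0),max(v-r,0),a.shape); return cv2.resize(a,(400,400),interpolation=2)
cv2.imwrite("pics/c5.png",np.hstack([cr(q,25),cr(k,50)]))
E
```

```text
pos [ 539.7 -106.3  185.8] yaw -0.83 tilt [-1.2e-03 -4.0e-04 -1.0e+00] t 9.8 w 49.9
shift [ -87.6 -335.   -14.2] turn [np.float64(-0.8)] j7 -1.59
[268 237   7   9  25] [271.1 241.3] [518.3 -59.3  30. ] [533.2 -66.   72. ]
[271 252   7  10  39] [274.1 256.3] [506.4 -60.8  30. ] [523.  -67.3  72. ]
[210 254   9   9  60] [214.  257.9] [505.7 -15.8  30. ] [522.4 -28.6  72. ]
[213.35389444 257.91268943] [289.04269882 281.5564003 ] [210.84321478 261.47946256]
188 233 (50, 50, 3)
239 232 (100, 100, 3)
```

View pics/c5.png

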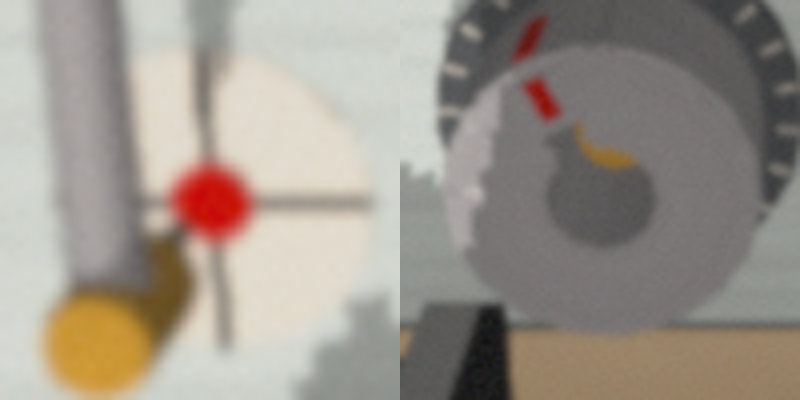

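The tip projects at crop (183,228), right at the spot's edge in view. At its own height it is within about 0.5 mm of the spot along the slide, so the carriage is placed. Next I go above the spindle.

Emit:
move_arm([
  [[-6,-38,-12,0],[-6,-38,-12,0],[-6,-38,-12,0],[-6,-38,-12,0],[-6,-38,-12,0],[-6,-38,-12,0],[-6,-38,-12,0],[-6,-38,-12,0],[-6,-38,-8,0],[0,0,0,0],[0,0,0,0],[0,0,0,0]],
], hand=70)

```text
t: 11.05
position: [491.5, 235.1, 289.6]
tcp_rot: [3.14, -0.026, -0.001]
force: [0.7, 0.2, -0.1]
width: 69.9
finger_force: 0.0
```

```bash
python3 - <<'E'
from h import *
plan([457,230,200],0)
c=cam("wrist"); im=grab_frame("wrist"); cv2.imwrite("pics/w5.png",im)
k=proj(c,[450,238,80]);print(k)
u,v=np.round(k).astype(int); u0,v0=max(u-90,0),max(v-75,0); print(u0,v0); cv2.imwrite("pics/c6.png",cv2.resize(im[v0:v0+150,u0:u0+180],None,fx=4,fy=4,interpolation=2))
h=cv2.cvtColor(im,cv2.COLOR_BGR2HSV)
red=cv2.inRange(h,(0,140,80),(6,255,255))|cv2.inRange(h,(172,140,80),(180,255,255))
n,l,st,ce=cv2.connectedComponentsWithStats(red)
for i in range(1,n):
    if 5<st[i,4]<150: print(st[i],ce[i].round(1),onz(c,*ce[i],50).round(1))
E
```

```text
pos [491.5 235.1 289.6] yaw -0.95 tilt [-8.0e-04 -1.5e-03 -1.0e+00] t 11.05 w 69.9
shift [-34.4   5.5  89.7] turn [np.float64(-1.0)] j7 -2.24
[331.67863503 241.6914068 ]
242 167
[594 162   7   6  34] [597.  164.5] [509.5  -3.1  50. ]
```

View pics/c6.png

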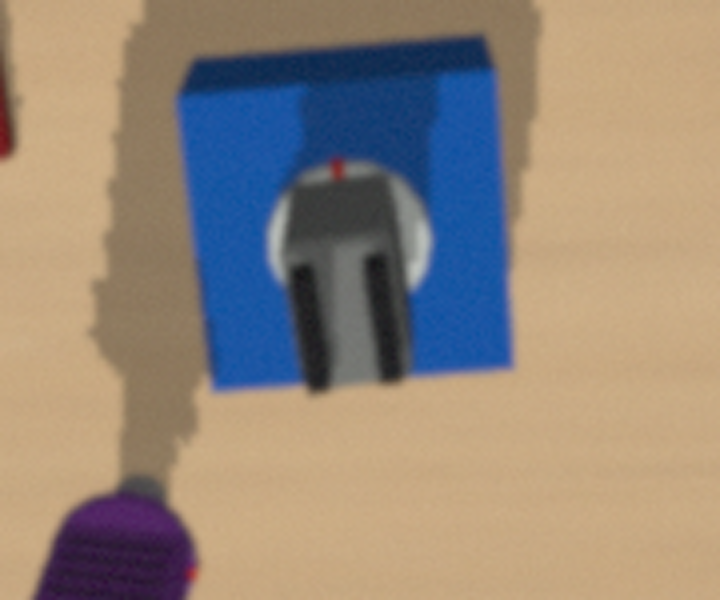

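The crop shows the spindle with its red mark towards +x at crop (337,168), the flange centred at about (350,243) and the two black lips running along the block's long side. The purple look-alike lies lower left.

```bash
python3 - <<'E'
from h import *
c=cam("wrist"); f=lambda x,y,z: onz(c,242+x/4,167+y/4,z)
print("flange",f(350,243,50).round(1),f(266,243,50).round(1),f(433,243,50).round(1),"mark",f(337,168,50).round(1))
ps=[f(*q,108)[:2] for q in [(300,265),(318,388),(375,256),(393,380)]]
print("lips",np.round(ps,1),"mean",np.mean(ps,0))
e=[f(*q,98)[:2] for q in [(290,245),(393,232)]]; print("front edge",np.round(e,1),np.linalg.norm(e[0]-e[1]))
b=[f(*q,44)[:2] for q in [(180,96),(495,69),(513,368),(213,390)]]; print("stand",np.round(b,1),np.mean(b,0))
for a,bb in [(ps[1],ps[0]),(ps[3],ps[2])]: print(np.degrees(np.arctan2(*(bb-a)[::-1])))
g=e[0]-e[1]; print(np.degrees(np.arctan2(-g[0],g[1])))
E
```

```text
flange [453.1 240.1  50. ] [453.4 259.6  50. ] [452.8 220.8  50. ] mark [471.2 242.7  50. ]
lips [[467.3 249.2]
 [441.  246.3]
 [469.  234.3]
 [442.5 231.1]] mean [454.93528371 240.20778896]
front edge [[468.3 251.5]
 [470.7 230.6]] 21.084828620751228
stand [[487.2 278.5]
 [492.3 206.3]
 [418.8 201.3]
 [414.2 274.2]] [453.13790427 240.04945392]
6.250144147599648
7.006427308914232
6.595362326087249
```

```bash
python3 - <<'E'
from h import *
plan([454,240.2,60],6.6)
E
```

```text
pos [491.6 234.9 289.6] yaw -0.97 tilt [-8.0e-04 -1.4e-03 -1.0e+00] t 11.1 w 69.8
shift [-37.5  -4.9 229.7] turn [np.float64(-7.6)] j7 -2.24
```

Emit:
move_arm([
  [[-18.8,-2.4,30,0],[-18.8,-2.4,30,0],[0,0,20,-7.6],[0,0,30,0],[0,0,0,0],[0,0,0,0]],
], hand=60)

```text
t: 11.7
position: [453.9, 241.5, 180.3]
tcp_rot: [3.136, 0.183, -0.002]
force: [0.2, -0.3, 1.0]
width: 59.7
finger_force: 0.0
```

```bash
python3 - <<'E'
from h import *
plan([454,240.2,60],6.6)
E
```

```text
pos [453.9 241.5 180.3] yaw 6.69 tilt [-1.e-03 -6.e-04 -1.e+00] t 11.7 w 59.7
shift [1.000e-01 1.200e+00 1.203e+02] turn [np.float64(0.1)] j7 -2.22
```

Emit:
move_arm([
  [[0,1,30,0],[0,0,30,0],[0,0,30,0],[0,0,20,0],[0,0,10,0],[0,0,0,0],[0,0,0,0]],
])

```text
t: 12.4
position: [454.8, 242.0, 61.6]
tcp_rot: [-3.135, -0.186, -0.003]
force: [-1.0, 0.3, -0.6]
width: 60.2
finger_force: 0.0
```

Emit:
move_arm([
  [[0,0,0,0],[0,0,0,0],[0,0,0,0],[0,0,0,0],[0,0,0,0],[0,0,0,0],[0,0,0,0]],
], hand=15, force=80)

```text
t: 13.1
position: [454.4, 241.7, 61.3]
tcp_rot: [-3.136, -0.186, -0.003]
force: [-0.5, -0.6, 7.3]
width: 23.2
finger_force: 78.6
```

```bash
python3 - <<'E'
from h import *
plan([454,240.2,60],6.6);print(observe()["force"])
E
```

```text
pos [454.4 241.7  61.3] yaw 6.8 tilt [ 1.7e-03  3.0e-04 -1.0e+00] t 13.1 w 23.2
shift [-0.6  1.5  1.3] turn [np.float64(0.2)] j7 -2.34
[-0.46296988 -0.63050575  7.29960558]
```

Emit:
move_arm([
  [[0,0,-10,0],[0,0,-20,0],[0,0,-30,0],[0,0,-35,0],[0,0,-30,0],[-5,38,0,0],[-5,38,0,0],[-5,38,0,0],[-5,38,0,0],[-5,38,0,0],[-5,38,0,0],[-5,38,0,0]],
])

```text
t: 14.3
position: [449.9, -28.2, 185.8]
tcp_rot: [3.136, 0.187, 0.001]
force: [1.0, 0.0, -1.4]
width: 22.8
finger_force: 78.7
```

Emit:
move_arm([
  [[-5,38,0,0],[-5,35,0,0],[0,0,0,-6.4],[0,0,0,-6.4],[0,0,0,-6.4],[0,0,0,0],[0,0,0,0],[0,0,0,0]],
])

```text
t: 15.1
position: [449.1, -100.3, 185.4]
tcp_rot: [3.062, 0.704, -0.0]
force: [0.4, -0.2, -1.4]
width: 23.2
finger_force: 78.6
```

```bash
python3 - <<'E'
from h import *
plan([505.0,-75.8,187],26)
c=cam("wrist"); im=grab_frame("wrist"); cv2.imwrite("pics/w6.png",im); print(proj(c,[505,-75.8,72]),proj(c,[522,-67.5,72]))
h=cv2.cvtColor(im,cv2.COLOR_BGR2HSV)
red=cv2.inRange(h,(0,140,80),(6,255,255))|cv2.inRange(h,(172,140,80),(180,255,255))
n,l,st,ce=cv2.connectedComponentsWithStats(red)
for i in range(1,n):
    if 8<st[i,4]<500: print(st[i],ce[i].round(1),onz(c,*ce[i],30).round(1),onz(c,*ce[i],72).round(1))
E
```

```text
pos [ 449.1 -100.3  185.4] yaw 25.91 tilt [-0.e+00 -1.e-04 -1.e+00] t 15.1 w 23.2
shift [61.   2.4 -1.6] turn [np.float64(-0.1)] j7 -1.11
[339.06396642 131.38731931] [339.14863216  97.40249811]
[256  79   6  11  41] [258.9  84. ] [506.2 -17.2  30. ] [508.8 -23.7  72. ]
[337  90   5  13  61] [339.  96.] [522.3 -67.8  30. ] [522.6 -67.1  72. ]
[331 264   7  14  76] [334.  270.3] [ 408.8 -119.4   30. ] [ 425.2 -111.4   72. ]
```

View pics/w6.png

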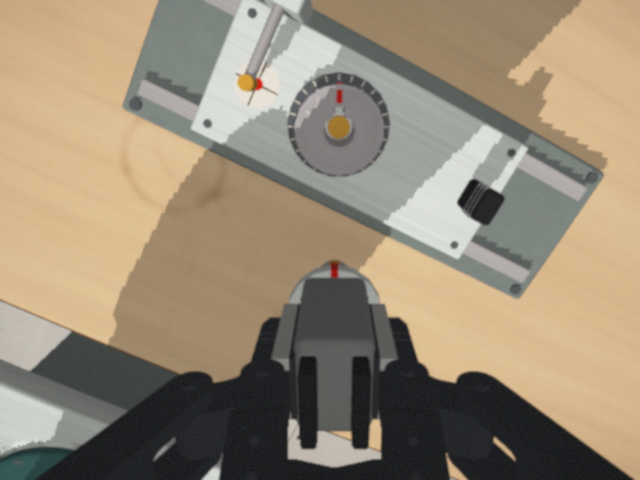

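The wrist view shows the hub at (339,127) with its red line at (339,96) straight above it. The spot and needle are together at about (256,83). The held spindle's red mark is at (334,270).

```bash
python3 - <<'E'
from h import *
im=cv2.imread("pics/w6.png"); c=cam("wrist"); g=cv2.cvtColor(im,cv2.COLOR_BGR2GRAY)
s=observe(); M=R.from_rotvec(s["tcp_rot"]).as_matrix()
m=onz(c,334,270.3,s["position"][2]-11.3); print("mark in tool",(M.T@(m-s["position"])).round(2))
print("row",list(zip(range(318,362),g[130,318:362])))
print("col339",list(zip(range(100,180),g[100:180,339])))
# flange outer edge: bright region around spindle in rows 285-295
print("flange row 290",list(zip(range(276,396,2),g[292,276:396:2])))
# needle orange
h=cv2.cvtColor(im,cv2.COLOR_BGR2HSV); o=cv2.inRange(h,(12,120,80),(30,255,255))
n,l,st,ce=cv2.connectedComponentsWithStats(o)
for i in range(1,n):
    if 30<st[i,4]<800: print(st[i],ce[i].round(1))
E
```

```text
mark in tool [17.89 -0.51 11.3 ]
row [(318, np.uint8(128)), (319, np.uint8(126)), (320, np.uint8(124)), (321, np.uint8(123)), (322, np.uint8(123)), (323, np.uint8(113)), (324, np.uint8(110)), (325, np.uint8(117)), (326, np.uint8(135)), (327, np.uint8(139)), (328, np.uint8(130)), (329, np.uint8(121)), (330, np.uint8(122)), (331, np.uint8(122)), (332, np.uint8(120)), (333, np.uint8(120)), (334, np.uint8(121)), (335, np.uint8(120)), (336, np.uint8(121)), (337, np.uint8(122)), (338, np.uint8(121)), (339, np.uint8(121)), (340, np.uint8(121)), (341, np.uint8(122)), (342, np.uint8(121)), (343, np.uint8(120)), (344, np.uint8(120)), (345, np.uint8(122)), (346, np.uint8(122)), (347, np.uint8(122)), (348, np.uint8(127)), (349, np.uint8(135)), (350, np.uint8(133)), (351, np.uint8(119)), (352, np.uint8(99)), (353, np.uint8(91)), (354, np.uint8(99)), (355, np.uint8(112)), (356, np.uint8(122)), (357, np.uint8(126)), (358, np.uint8(126)), (359, np.uint8(126)), (360, np.uint8(129)), (361, np.uint8(126))]
col339 [(100, np.uint8(65)), (101, np.uint8(68)), (102, np.uint8(90)), (103, np.uint8(112)), (104
[... 2337 characters left out ...]
9)), (338, np.uint8(68)), (340, np.uint8(66)), (342, np.uint8(64)), (344, np.uint8(66)), (346, np.uint8(70)), (348, np.uint8(69)), (350, np.uint8(69)), (352, np.uint8(67)), (354, np.uint8(69)), (356, np.uint8(66)), (358, np.uint8(68)), (360, np.uint8(70)), (362, np.uint8(67)), (364, np.uint8(70)), (366, np.uint8(107)), (368, np.uint8(155)), (370, np.uint8(157)), (372, np.uint8(161)), (374, np.uint8(151)), (376, np.uint8(138)), (378, np.uint8(180)), (380, np.uint8(196)), (382, np.uint8(195)), (384, np.uint8(196)), (386, np.uint8(197)), (388, np.uint8(195)), (390, np.uint8(196)), (392, np.uint8(198)), (394, np.uint8(198))]
[238  74  19  17 242] [246.7  82.5]
[328 116  21  22 361] [338.3 126.8]
```

Emit:
move_arm([
  [[15,0.7,0,-0.4],[16,0.7,0,0],[16,0.7,0,0],[15,0.8,0,0],[0,0,20,0],[0,0,20,0],[0,0,12,0],[0,0,0,0],[0,0,0,0],[0,0,0,0]],
])

```text
t: 16.15
position: [506.9, -75.5, 134.1]
tcp_rot: [3.058, 0.717, 0.002]
force: [-0.8, 0.6, -1.7]
width: 22.8
finger_force: 78.6
```

```bash
python3 - <<'E'
from h import *
plan([505.9,-76.0,132],26.3); s=observe(); print(s["force"].round(2),s["moment"].round(2))
M=R.from_rotvec(s["tcp_rot"]).as_matrix()
ax=s["position"]+M@[-1,-.5,45]; print("shaft axis est",ax.round(1))
# cross-check: red line/spot still seen, shaft edges in side view
c=cam("side"); im=grab_frame("side"); cv2.imwrite("pics/d7.png",im); cs=cam("scene"); im2=grab_frame("scene"); cv2.imwrite("pics/s7.png",im2)
for cc,i,n in [(c,im,"side"),(cs,im2,"scene")]:
    g=cv2.cvtColor(i,cv2.COLOR_BGR2GRAY)
    for nm,P in [("shaft",ax*[1,1,0]+[0,0,87]),("hub",np.array([505,-75.8,62]))]:
        u,v=np.round(proj(cc,P)).astype(int); print(n,nm,proj(cc,P).round(1),u-24,g[v,u-24:u+25].tolist())
E
```

```text
pos [506.9 -75.5 134.1] yaw 26.4 tilt [ 1.6e-03 -3.0e-04 -1.0e+00] t 16.15 w 22.8
shift [-1.1 -0.   2.1] turn [np.float64(0.1)] j7 -1.24
[-0.82  0.64 -1.72] [-0.02 -0.04  0.  ]
shaft axis est [505.9 -75.5  89.1]
side shaft [337.1 247.5] 313 [192, 192, 194, 196, 195, 195, 195, 194, 191, 184, 177, 174, 178, 178, 185, 186, 185, 178, 173, 170, 155, 120, 101, 103, 109, 114, 116, 124, 161, 191, 182, 151, 147, 149, 164, 187, 196, 197, 198, 198, 198, 198, 197, 197, 196, 195, 193, 193, 194]
side hub [336.7 257.6] 313 [199, 203, 207, 210, 211, 211, 211, 209, 198, 200, 201, 191, 190, 121, 102, 112, 120, 126, 127, 127, 130, 130, 130, 131, 130, 131, 131, 129, 130, 129, 129, 130, 128, 126, 122, 136, 171, 191, 194, 193, 193, 193, 193, 194, 194, 195, 195, 197, 197]
scene shaft [348.  223.6] 324 [114, 113, 115, 115, 115, 115, 115, 115, 116, 115, 117, 115, 116, 115, 115, 113, 108, 101, 100, 102, 102, 89, 75, 76, 74, 70, 65, 69, 99, 101, 103, 116, 127, 135, 136, 136, 136, 135, 135, 134, 133, 129, 126, 148, 190, 194, 193, 195, 194]
scene hub [347.8 230.8] 324 [122, 113, 112, 113, 112, 113, 112, 112, 114, 117, 123, 141, 139, 125, 85, 100, 147, 149, 111, 100, 103, 103, 101, 97, 95, 99, 101, 103, 105, 102, 103, 103, 101, 96, 94, 132, 133, 132, 135, 134, 137, 136, 135, 135, 132, 131, 137, 194, 198]
```

Emit:
move_arm([
  [[-1,0,3,0],[0,0,3,0],[0,0,3,0],[0,0,3,0],[0,0,2,0],[0,0,2,0],[0,0,0,0],[0,0,0,0]],
])

```text
t: 17.05
position: [505.2, -75.9, 117.3]
tcp_rot: [-3.058, -0.718, -0.0]
force: [0.5, 1.0, -2.9]
width: 23.2
finger_force: 78.6
```

```bash
python3 - <<'E'
from h import *
plan([505.9,-76.0,112],26.3); s=observe(); print(s["force"].round(2),s["moment"].round(2))
E
```

```text
pos [505.2 -75.9 117.3] yaw 26.42 tilt [ 0.  0. -1.] t 17.05 w 23.2
shift [0.6 0.3 5.3] turn [np.float64(0.1)] j7 -1.26
[ 0.52  0.97 -2.87] [ 0.02 -0.08  0.03]
```

Emit:
move_arm([
  [[0,0,2,0],[0,0,2,0],[0,0,2,0],[0,0,2,0],[0,0,2,0],[0,0,1,0],[0,0,0,0],[0,0,0,0]],
])

```text
t: 17.85
position: [505.3, -76.1, 106.2]
tcp_rot: [3.058, 0.717, 0.0]
force: [1.9, -0.9, -2.8]
width: 23.3
finger_force: 78.4
```

```bash
python3 - <<'E'
from h import *
plan([505.9,-76.0,112],26.3); s=observe(); print(s["force"].round(2),s["moment"].round(2))
E
```

```text
pos [505.3 -76.1 106.2] yaw 26.41 tilt [ 3.e-04 -1.e-04 -1.e+00] t 17.85 w 23.3
shift [ 0.6  0.2 -5.8] turn [np.float64(0.1)] j7 -1.27
[ 1.89 -0.89 -2.83] [-0.21 -0.33 -0.03]
```

Emit:
move_arm([
  [[0,0,2,0],[0,0,2,0],[0,0,2,0],[0,0,2,0],[0,0,2,0],[0,0,2,0],[0,0,1,0],[0,0,1,0],[0,0,0,0],[0,0,0,0]],
])

```text
t: 18.85
position: [505.4, -76.1, 92.7]
tcp_rot: [3.058, 0.717, 0.0]
force: [-1.1, -0.3, 5.5]
width: 23.3
finger_force: 79.7
```

```bash
python3 - <<'E'
from h import *
plan([505.9,-76.0,89],26.3); s=observe(); print(s["force"].round(2),s["moment"].round(2))
E
```

```text
pos [505.4 -76.1  92.7] yaw 26.41 tilt [ 4.e-04 -5.e-04 -1.e+00] t 18.85 w 23.3
shift [0.5 0.1 3.7] turn [np.float64(0.1)] j7 -1.28
[-1.07 -0.29  5.52] [-0.3   0.11 -0.01]
```

Ejector contact shows as +7 N or so on the wrist force. I press on until the flange seats.

Emit:
move_arm([
  [[0,0,1,0],[0,0,1,0],[0,0,1,0],[0,0,1,0],[0,0,0.5,0],[0,0,0,0],[0,0,0,0]],
])

```text
t: 19.55
position: [505.5, -76.1, 88.8]
tcp_rot: [3.058, 0.717, 0.001]
force: [-2.9, -0.5, 11.3]
width: 23.0
finger_force: 80.6
```

Emit:
move_arm([
  [[0,0,0.5,0],[0,0,0.5,0],[0,0,0.5,0],[0,0,0,0],[0,0,0,0]],
])

```text
t: 20.05
position: [505.5, -76.1, 88.7]
tcp_rot: [3.057, 0.717, 0.0]
force: [-7.4, -1.1, 24.7]
width: 23.1
finger_force: 82.5
```

Seated: the height has stopped at 88.7 mm, close to the expected 89, and the force rose to 25 N. Next I check that the spot hasn't moved.

```bash
python3 - <<'E'
from h import *
c=cam("wrist"); im=grab_frame("wrist"); cv2.imwrite("pics/w8.png",im)
h=cv2.cvtColor(im,cv2.COLOR_BGR2HSV)
red=cv2.inRange(h,(0,140,80),(6,255,255))|cv2.inRange(h,(172,140,80),(180,255,255))
n,l,st,ce=cv2.connectedComponentsWithStats(red)
for i in range(1,n):
    if 8<st[i,4]<500: print(st[i],ce[i].round(1),onz(c,*ce[i],30).round(1),onz(c,*ce[i],78).round(1))
cs=cam("scene"); a=cv2.imread("pics/s7.png"); b=grab_frame("scene")
q=proj(cs,[505.7,-15.6,30]); print(q)
for i in (cv2.imread("pics/s2.png"),a,b):
    hh=cv2.cvtColor(i,cv2.COLOR_BGR2HSV); r=cv2.inRange(hh,(0,120,80),(8,255,255))|cv2.inRange(hh,(170,120,80),(180,255,255))
    p=np.argwhere(r[242:256,322:336])[:,::-1]+[322,242]; print(len(p),p.mean(0))
s=observe(); print(s["force"].round(1),s["position"].round(1),s["t"])
E
```

```text
[221 207  11  14 100] [226.  214.4] [505.9 -16.9  30. ] [523.8 -22.   78. ]
[331 228   8  15  98] [334.6 235.2] [519.9 -68.8  30. ] [534.4 -61.4  78. ]
[331 253   8  25 163] [334.2 263.8] [506.2 -75.4  30. ] [524.  -66.5  78. ]
[328.55775074 249.3017783 ]
5 [329.8 248.6]
6 [329.  249.5]
6 [329.  249.5]
[-6.3 -1.5 25.3] [505.5 -76.1  88.7] 20.15
```

```bash
python3 - <<'E'
from h import *
im=cv2.imread("pics/w8.png"); c=cam("wrist"); b=im.astype(int)
for y in (-14,-15,-16,-17): print(y,proj(c,[505.7,y,37]).round(1),proj(c,[505.7,y,30]).round(1),proj(c,[505.7,y,45]).round(1))
for v in range(200,228): print(v,"".join("R" if b[v,u,2]>b[v,u,1]*1.8 and b[v,u,2]>80 else "o" if b[v,u,2]>b[v,u,0]*1.7 else "#" if b[v,u].max()<90 else "+" if b[v,u].max()<150 else "." for u in range(200,250)))
E
```

```text
-14 [216.5 216.4] [220.2 212.3] [212.  221.3]
-15 [218.5 217.3] [222.1 213.2] [214.  222.3]
-16 [220.5 218.2] [224.  214.1] [216.1 223.2]
-17 [222.4 219.1] [225.9 214.9] [218.1 224.2]
200 .........................++++++...................
201 ........................++++++....................
202 +.......................++++++....................
203 .++.....................++++++....................
204 ...++..................++++++.....................
205 ......++...............++++++.....................
206 ......................++++Ro......................
207 ......................+++RRR......................
208 .....................+++.RRRR.....................
209 .....................+++RRRRRR....................
210 .....................++.RRRRRRR...................
211 ....................+++RRRRRRRR...................
212 ....................+++RRRRRRRRo..................
213 ...................+++.RRRRRRRRR..................
214 ...................+++RRRRRRRRRR..................
215 ..................+++.RRRRRRRRRR..................
216 ....+.............+++RRRRRRRRRRR..................
217 ...++............++++RRRRRRRRRRR..................
218 ...+++..........++++oRRRRRRRRRo..++...............
219 ..++++.........+++++oRRRRRRRRo.....++.............
220 .++++++.......++++++oRRRRRRR.........++...........
221 +o++++++++++++++++++oooo...............++.........
222 oooo+++++++++++++++ooo............................
223 ooooooo++++++++++++oo+............................
224 ooooooooo++++++++++oo+............................
225 oooooooooo++++++++ooo+..........................++
226 ooooooooooooo+++++ooo+............................
227 oooooooooooooo+++oooo.............................
```

```bash
python3 -c "
from cell import *
print(job_done())"
```

```text
the job is handed in; nothing more can be done
None
```

I handed the job in with the spindle keyed into the hub, its flange down, and the gripper still holding it with about 25 N of downward push. The red spot measures about 0.5 mm from the needle tip along the slide, though the rod hid the tip in the last picture.

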